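# Wedge the transformer carrier up to the height mark

### The arm

A 6-joint arm with a two-finger parallel gripper is mounted at the origin on a cart in front of the work surface, level with it; the furniture and walls round the work are solid. World frame = base frame: x ahead of the robot, y to its left, z up, the work surface at z = 0. Lengths are in m, angles in rad, forces in N, time in s.
With the tool pointing down it reaches from about 0.25 to 0.8 m from the base axis. Payload 3.9 kg.
Tool frame: the origin (TCP) lies on the centre line of the jaws, within the pads' length; the fingertips stand 8 mm ahead of it and the grasp point (between the pads) lies 11 mm behind it (ctrl.tip_extent is the distance from the TCP to the fingertips, in m); z points along the fingers, y is the line along which they close (so a half turn about z gives the same grasp; the last joint's range is limited). The gripper opens to 85 mm and grips with 20 to 120 N. Pads are 22 mm wide; open, the fingers measure 114 mm over their backs; the gripper's body (76 mm by 85 mm) begins 54 mm behind the grasp point. The pads swing forward as they close: fully open they stand 13 mm farther back than shut.
Start: joints at [-1.307, 0.26, -0.138, 1.173, 0, 1.571], TCP at [0.137, -0.507, 0.239] pointing down, gripper open.
Joint ranges: [-2.78, 2.78], [-0.83, 1.72], [-1.28, 1.37], [-1.9, 2.12], [-1.57, 1.48], [-3.14, 3.14]. Speed limits (rad/s): [2.57, 2.57, 3.14, 3.14, 3.14, 3.14].

### API

Orientations are given as a unit quaternion [x, y, z, w].
In Python, from station import ctrl gives the robot as it stands.
- The arm moves only by the tool jog_arm, never from a script. Its argument "increments" is text: rows parted by semicolons, each of 6 numbers parted by spaces: the shift along the tool's x, y, z as a fraction of full scale, then the turn, a rotation vector about the tool's x, y, z as a fraction of full scale. A call has 1 to 20 rows; each row is the pose to reach, as a shift and turn from the pose commanded when the call began, along the tool's axes at that moment; what a row does not reach only later rows make up. Full scale, the value 1, is 0.12 m for a shift and 120 degrees for a turn. A row lasts 1/10 s, in which the tool goes at most 50 mm and 8.59 degrees, less where a joint would pass 70% of its speed; a pose out of reach is approached as far as the arm can. A call with a number of a shift or a turn outside -1 to 1 is refused whole. A call with a gripper value outside its range is refused whole. "jaw" is the opening in per cent of the stroke, from 0 (shut) to 100 (fully open), set as the call begins (left out, the last holds). The fingers move at their own pace and stop on an object; "squeeze" is the grip in N (left out, the last holds). Time passes only in rows, so rows that repeat a pose let the fingers close. It gives the time, the measured TCP pose, the force, the opening and the grip force at its end, in the units of the state.
- ctrl.sense(): the state, without advancing time (a new reading comes with each control period).
- ctrl.camera(name): name is "scene" or "top" or "wrist"; returns a dict with "pixels" (480x640x3 uint8, red, green, blue), "depth" (480x640 float32, m along the optical axis (not along the pixel's ray), 0 where there is no reading), "vfov" (degrees; the focal length in pixels is half the picture's height over the tangent of half this angle, whatever the lens; pixels are square), "cx", "cy" (the principal point, pixels), "origin" and "orientation" of the camera in the world. Camera axes: x right, y down, z forward; pixel columns grow to the right and rows downward; lengths in m; the calibration is good to about 2 mm. A picture is of the moment at which its call begins.
- ctrl.close_job(): hands the job in; it is judged then, once.
The state is a dict: "clock": time; "joints": joint angles; "joint_velocities": joint speeds; "effort": joint torques, N m; "tool_pos": TCP position; "tool_rot": TCP orientation; "force": force on the tool from outside, world axes, zero at the start; "torque": the same for the moment, N m; "gripper_width": opening from 0.0 (shut) to 1.0 (fully open); "grasp_force": force on a finger pad.
Only numpy, scipy, OpenCV 4.12 (cv2) and the standard library are available. Lean on these libraries where they do the work, as an engineer would, in place of code of your own. Each camera call takes 0.05 s, during which the arm holds its last target. There are 200 camera calls.

### The job

Slide the orange wedge, toe first, under the front of the carrier on which the transformer stands, so that it rides up until its black pointer is level with the red band on the white gauge. Leave the wedge lying flat under the carrier, holding it at that height with the transformer still standing on it, and do not disturb the other things on the bench.

Things in the scene. Friction and masses are not known exactly. Their poses are not given: they have to be found in the camera images.
- stand: Fixed wedge jack. Origin on the bench, mid channel; +x is the way the wedge goes in (mouth faces -x), +y points to the gauge. Two dark floor rails, 12 mm high, x = -42 to +84 mm, leave a 58 mm wide channel (y = -29 to +29) with the bench as floor; a stop bar crosses it at x = +72. Two guide posts and the white gauge plate (x = 0, y = 61 to 89, facing -x) are 76 mm high.
- mouth (a point): Point on the bench, mid channel, right below the carrier's two lifting feet (stand x = -33 mm); axes as the stand's.
- carrier: Aluminium plate 80 x 106 x 10 mm with the transformer on it. Slides freely straight up by 0 to 21 mm and sinks by its weight, 0.3 to 0.5 kg with the load. Axes as the stand's; origin at bench level when down. Front edge x = -42 mm. Lifted at two round feet, 8 mm radius, x = -33, y = +-11 mm, lowest points 14 mm up when down; plate underside 20 mm up.
- pointer (a point): Middle of the black pointer (14 mm wide, 2 mm high) that sticks out of the carrier's left side in front of the gauge. It is 27 mm above the bench when the carrier is down and rises with it.
- mark (a point): Centre of the red band (clip, 30 mm wide, 6 mm high) on the gauge plate: the wanted height of the pointer, 35 to 42 mm above the bench. The band is fixed.
- wedge: Loose orange wedge, 170 x 40 mm, 33 mm high, 0.14 to 0.24 kg. Origin mid toe on its underside; +x points out of the toe (wedge spans x = 0 to -170 mm), z up. Toe 5 mm high; the top rises evenly, 1 in 4, to 33 mm at x = -112, then a level heel block to x = -170. Friction keeps it where it is left under the carrier.
- grip (a point): Centre of the ribbed part of the wedge's heel (wedge x = -150 mm), 16.5 mm above its underside; 40 mm wide across y. Axes as the wedge's.
- spool: Bystander: orange solder wire spool, 46 mm high, loose, left of the work. Leave alone.
- tool_pot: Bystander: lilac pot with a toothbrush and a syringe, 162 mm high, loose, right of the stand. Leave alone.
- transformer: Black and yellow transformer, 30 x 42 x 36 mm, 0.14 kg, standing loose between two low fences on the carrier; origin under its middle (30 mm above the bench when the carrier is down), z up. It must ride up standing on the carrier.
There are look-alikes about, which are no part of the job. There is more than one size of the transformer; the one meant has the size given above.

How it is judged:
By the outcome, as a careful person would: the job done as asked, in the order asked, and still so for the second after the job is handed in, with the robot touching nothing.
It also fails if it takes over 48 s, if anything falls off the work surface, if the arm or the gripper's body presses on something with over 40 N, if the wrist force passes 120 N, or if a joint passes its speed limit or range.

## Working session

There is one attempt and no reset: what is moved stays moved. The work goes in short steps, Python scripts to look and compute and a tool call to move; the robot and the scene stay as the last step left them, time stands still between calls to the robot, and variables do not carry over. Pictures are saved under pics/ and viewed, at most 10 in all, crops included, and the job is handed in when it is done.

Besides the shell and the picture viewer there is one more tool, called after "Call:" as a command line: name --argument value ..., lists and objects as JSON in quotes. jog_arm: Moves the arm, as the interface text tells. Its arguments: {"type":"object","properties":{"increments":{"type":"string"},"jaw":{"type":"number"},"squeeze":{"type":"number"}},"required":["increments"]}

```bash
mkdir -p pics
cat > h.py <<'E'
import numpy as np, cv2
from scipy.spatial.transform import Rotation as R
from station import ctrl
def shot(n,f):
    c=ctrl.camera(n); cv2.imwrite('pics/'+f+'.png',c['pixels'][:,:,::-1]); np.savez('/tmp/'+f+'.npz',**c); return c
def load(f): return dict(np.load('/tmp/'+f+'.npz'))
def cloud(c):
    f=240/np.tan(np.radians(float(c['vfov']))/2); v,u=np.mgrid[:480,:640]; d=c['depth']
    p=np.stack([(u-c['cx'])/f*d,(v-c['cy'])/f*d,d],-1)
    return p@R.from_quat(c['orientation']).as_matrix().T+c['origin']
E
python3 - <<'E'
from h import *
for n in('scene','top'):
    c=shot(n,n+'0'); print(n,c['origin'],c['orientation'],c['vfov'])
print(ctrl.sense())
E
```

```text
scene [0.03799667 0.90192453 0.57128561] [-0.30353712  0.83614188 -0.42545271  0.1664991 ] 46.14620084997321
top [0.32414694 0.37938069 1.05065515] [ 0.70928737 -0.69890557  0.07187308 -0.0572424 ] 48.31479527929637
{'clock': 0.1, 'joints': array([-1.30696591e+00,  2.60618728e-01, -1.39215633e-01,  1.17269061e+00,
       -2.61002334e-05,  1.57081830e+00]), 'joint_velocities': array([-3.97076483e-05, -1.34904868e-03,  3.07654696e-03, -4.32445081e-04,
       -5.98355964e-04,  8.78395106e-04]), 'effort': array([-1.70143999e-04, -4.06506765e+01,  2.54528135e+01,  1.00804190e-02,
        6.91225705e-05, -6.31249037e-06]), 'tool_pos': array([ 0.13675031, -0.50627535,  0.23855715]), 'tool_rot': array([ 9.91312872e-01,  1.31522021e-01, -1.26633125e-04, -8.55096031e-04]), 'force': array([-1.07342418,  0.49240223,  0.89471932]), 'torque': array([ 0.01123696, -0.01691523,  0.00258059]), 'grasp_force': 0.0, 'gripper_width': 0.999745726319087}
```

View pics/scene0.png

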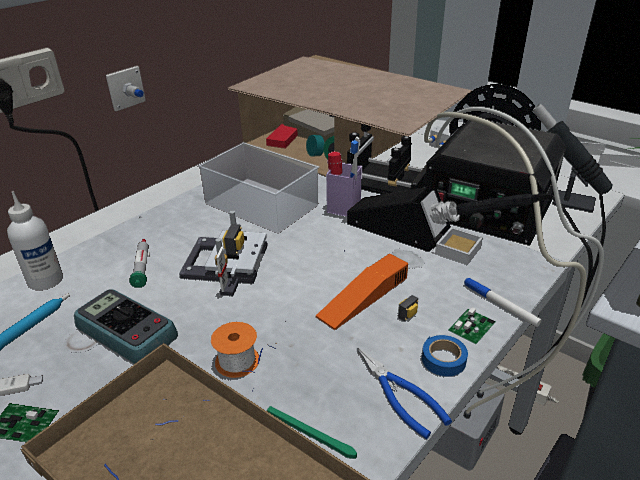

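View pics/top0.png

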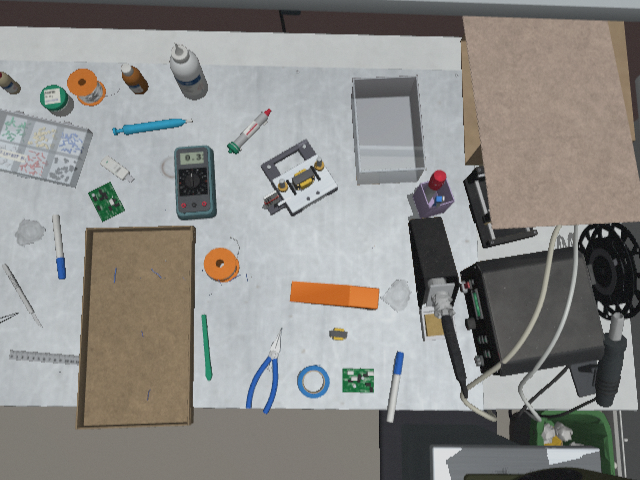

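The scene view shows the stand near (235,250), the wedge from toe (330,320) to ribbed heel (400,262), and the spool at (235,345). In the top view the stand is near (300,180) with its gauge at (272,203), the wedge's toe is at (291,293) and its heel at (379,297).

Run:
```python
from h import *
for n in('top0','scene0'):
    c=load(n); P=cloud(c); hsv=cv2.cvtColor(c['pixels'],cv2.COLOR_RGB2HSV)
    m=((hsv[...,0]<16)&(hsv[...,1]>170)&(hsv[...,2]>90)).astype(np.uint8)
    k,l,s,ce=cv2.connectedComponentsWithStats(m)
    for i in range(1,k):
        if s[i,4]>200:
            q=P[(l==i)&(c['depth']>0)]; q=q[q[:,2]>.004]
            r=cv2.minAreaRect(q[:,:2].astype(np.float32)); print(n,s[i],ce[i].round(),q.mean(0).round(3),'rect',np.round(cv2.boxPoints(r),4).tolist(),r[2], 'zmax',np.percentile(q[:,2],98))
            h=q[q[:,2]>.031]; 
            if len(h): print('  heel',h.mean(0))
c=load('top0');P=cloud(c)
for u,v in[(285,150),(330,185),(300,180),(272,203)]: print(u,v,P[v,u].round(3))
# carrier plate (z ~.03) & rails points near stand
reg=np.zeros((480,640),bool);reg[130:225,250:350]=1
for lo,hi in((.026,.034),(.009,.015),(.07,.08)):
    q=P[reg&(P[...,2]>lo)&(P[...,2]<hi)]
    r=cv2.minAreaRect(q[:,:2].astype(np.float32)); print(lo,len(q),np.round(cv2.boxPoints(r),4).tolist(),r)
cv2.imwrite('pics/st.png',cv2.resize(c['pixels'][125:225,245:365,::-1],None,fx=5,fy=5,interpolation=cv2.INTER_CUBIC))
```

```text
top0 [ 67  69  30  26 585] [82. 82.] [0.85  0.861 0.044] rect [[0.8115000128746033, 0.8475000262260437], [0.8622999787330627, 0.8222000002861023], [0.8884999752044678, 0.8748999834060669], [0.8375999927520752, 0.9000999927520752]] 63.58919143676758 zmax 0.0483441980062541
  heel [0.85003811 0.86054437 0.04468157]
top0 [204 248  35  34 779] [221. 264.] [0.485 0.566 0.045] rect [[0.4449999928474426, 0.5633999705314636], [0.487199991941452, 0.5249999761581421], [0.526199996471405, 0.5679000020027161], [0.48399999737739563, 0.6062999963760376]] 47.7149772644043 zmax 0.049008021299823824
  heel [0.48498369 0.56600132 0.04516437]
top0 [ 290  282   89   27 1758] [335. 295.] [0.431 0.346 0.024] rect [[0.4043000042438507, 0.26589998602867126], [0.4438000023365021, 0.26260000467300415], [0.4578000009059906, 0.43059998750686646], [0.41839998960494995, 0.43389999866485596]] 85.2096176147461 zmax 0.035433958476321165
  heel [0.42637228 0.29753693 0.03298703]
scene0 [ 316  254   92   75 2330] [362. 290.] [0.429 0.354 0.021] rect [[0.40209999680519104, 0.26739999651908875], [0.44519999623298645, 0.
[... 791 characters left out ...]
0.5210999846458435]] ((0.6865637302398682, 0.42857930064201355), (0.18467828631401062, 0.14580649137496948), 13.533247947692871)
0.009 664 [[0.5698999762535095, 0.46219998598098755], [0.6439999938011169, 0.34150001406669617], [0.8094000220298767, 0.4431000053882599], [0.7353000044822693, 0.5637999773025513]] ((0.6896743178367615, 0.4526486396789551), (0.1941274255514145, 0.1416293978691101), 31.559640884399414)
0.07 84 [[0.6018999814987183, 0.4821999967098236], [0.6845999956130981, 0.37380000948905945], [0.6980999708175659, 0.3840999901294708], [0.6154999732971191, 0.4925000071525574]] ((0.6500344276428223, 0.43314069509506226), (0.017022807151079178, 0.13629090785980225), 37.32609176635742)
```

View pics/st.png

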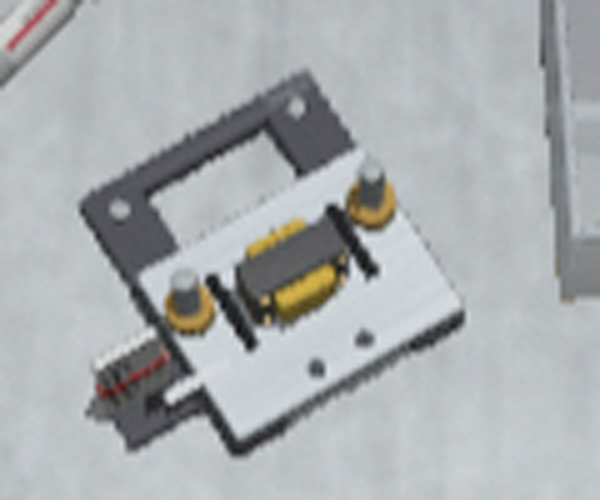

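The crop shows the plate's front corners at (237,450) and (463,312), its rear corners at (140,270) and (362,150), the two foot screws at (318,368) and (364,338), and the gauge to the lower left. Next I'll fit the stand pose, measure the mark height and check that the path is clear.

```bash
cat >> h.py <<'E'
def ray(c,u,v,z):
    f=240/np.tan(np.radians(float(c['vfov']))/2); d=R.from_quat(c['orientation']).apply([(u-c['cx'])/f,(v-c['cy'])/f,1]); return c['origin']+d*(z-c['origin'][2])/d[2]
E
python3 - <<'E'
from h import *
c=load('top0'); P=cloud(c)
px=[((237,440)),(463,308),(140,268),(362,150),(318,368),(364,338)]
loc=np.array([[-42,53],[-42,-53],[38,53],[38,-53],[-33,11],[-33,-11]])/1000
W=np.array([ray(c,245+u/5-.4,125+v/5-.4,.030)[:2] for u,v in px])
lc=loc.mean(0);wc=W.mean(0); a,b=(loc-lc)@[1,1j],(W-wc)@[1,1j]
s=np.vdot(a,b); th=np.angle(s); o=wc@[1,1j]-np.exp(1j*th)*(lc@[1,1j]); print('stand',o,np.degrees(th),abs(s)/np.vdot(a,a).real)
print(np.round(np.abs(b-np.exp(1j*th)*a)*1000,1))
# red band in both
for n in('scene0','top0'):
    d=load(n);Q=cloud(d);h=cv2.cvtColor(d['pixels'],cv2.COLOR_RGB2HSV)
    m=((h[...,0]<8)|(h[...,0]>172))&(h[...,1]>110)&(h[...,2]>60)
    L=((Q[...,:2]@[1,1j])-o)*np.exp(-1j*th)
    g=m&(abs(L.real)<.03)&(abs(L.imag-.07)<.03)
    print(n,g.sum(),np.argwhere(g)[:, ::-1].mean(0) if g.any() else 0, Q[g].mean(0), L[g].mean(), np.percentile(Q[g][:,2],[0,50,100]))
for y in np.arange(-.6,.4,.05):
    for n in('scene0','top0'):
        Q=cloud(load(n)); print('%.2f'%y,n[0],[ (lambda q: round(float(q.max()),2) if q.size else None)(Q[(abs(Q[...,1]-y)<.03)&(abs(Q[...,0]-x)<.05)&(load(n)['depth']>0)][:,2]) for x in(.15,.25,.35,.45)],end=' ')
    print()
d=load('scene0');cv2.imwrite('pics/g.png',cv2.resize(d['pixels'][200:305,170:290,::-1],None,fx=5,fy=5,interpolation=cv2.INTER_CUBIC))
print(ctrl.tip_extent)
E
```

```text
stand (0.6543367126200026+0.40920313941688613j) 31.41318051508239 0.9753812779769943
[0.5 1.7 2.3 3.1 0.6 1.4]
scene0 32 [221.84375 270.84375] [0.61022082 0.47744287 0.04123282] (-0.0020829088254685013+0.08123136179223257j) [0.03022692 0.04154979 0.04511881]
top0 13 [271.         200.30769231] [0.61067449 0.4726043  0.04479223] (-0.00421762675063047+0.0768655176262919j) [0.04122914 0.04428932 0.05017881]
-0.60 s [None, 0.01, 0.01, 0.01] -0.60 t [-0.56, -0.54, -0.53, -0.51] 
-0.55 s [None, -0.01, -0.01, 0.01] -0.55 t [-0.55, -0.53, -0.52, -0.51] 
-0.50 s [-0.75, -0.06, -0.06, -0.74] -0.50 t [None, None, None, None] 
-0.45 s [-0.74, -0.0, -0.0, 0.3] -0.45 t [-0.44, None, None, None] 
-0.40 s [-0.46, 0.05, -0.0, 0.3] -0.40 t [-0.44, None, None, None] 
-0.35 s [-0.08, 0.03, -0.06, -0.71] -0.35 t [-0.44, None, None, None] 
-0.30 s [-0.44, -0.7, -0.7, -0.71] -0.30 t [-0.44, None, None, None] 
-0.25 s [-0.44, 0.0, 0.0, None] -0.25 t [-0.44, 0.01, 0.01, 0.0] 
-0.20 s [-0.44, 0.01, 0.13, 0.16] -0.20 t [-0.44, 0.0, 0.15, 0.15] 
-0.15 s [-0.65, 0.12, 0.18, 0.19] -0.15 t [0.01, 0.12, 0.18, 0.19] 
-0.10 s [-0.0, 0.12, 0.18, 0.19] -0.10 t [0.01, 0.12, 0.19, 0.15] 
-0.05 s [0.0, 0.07, 0.18, 0.18] -0.05 t [0.3, 0.02, 0.19, 0.19] 
0.00 s [0.0, 0.13, 0.18, 0.18] 0.00 t [0.28, 0.13, 0.19, 0.18] 
0.05 s [0.0, 0.13, 0.18, 0.18] 0.05 t [0.23, 0.14, 0.18, 0.15] 
0.10 s [0.01, 0.13, 0.14, 0.14] 0.10 t [0.02, 0.14, 0.15, 0.14] 
0.15 s [0.0, 0.15, 0.13, 0.09] 0.15 t [0.01, 0.15, 0.14, 0.09] 
0.20 s [None, 0.02, 0.08, 0.09] 0.20 t [-0.64, 0.02, 0.03, 0.09] 
0.25 s [0.01, 0.02, 0.02, 0.03] 0.25 t [0.02, 0.02, 0.02, 0.04] 
0.30 s [None, 0.01, 0.03, 0.03] 0.30 t [-0.74, 0.01, 0.03, 0.04] 
0.35 s [None, 0.02, 0.03, 0.03] 0.35 t [-0.74, 0.02, 0.03, 0.04] 
0.008
```

View pics/g.png

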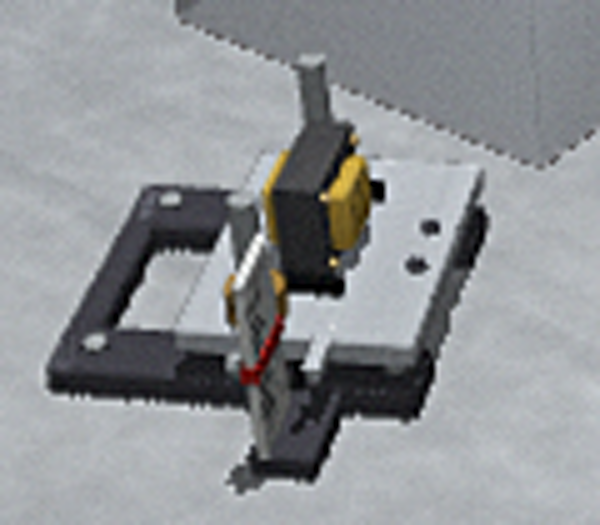

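Call:
jog_arm --increments "0 0 -0.3 0 0 0.07; 0 0 -0.3 0 0 0.07"

```text
clock: 0.3
tool_pos: [0.1373, -0.5084, 0.2784]
tool_rot: [0.998, 0.058, 0.001, 0.003]
force: [0.7, -0.3, 1.3]
gripper_width: 1.004
grasp_force: 0.0
```

```bash
python3 -c "
from h import *
s=ctrl.sense();print(s['joints'],s['tool_pos'],s['tool_rot'])"
```

```text
[-1.30703931e+00  2.45596229e-01 -5.57130465e-02  1.26426638e+00
  9.06597373e-06  1.71916116e+00] [ 0.13730211 -0.50842418  0.27843624] [9.98332640e-01 5.76639041e-02 5.38526369e-04 2.55418319e-03]
```

The scaled crop shows the gauge with its red band at about (262,350) and the pointer just in front of it at (315,355). Next I'll plan the transit legs, unwinding joint 6 on the way.

```bash
cat > legs.py <<'E'
import numpy as np,sys
def leg(p,a,q,b):  # pose yaw a(deg) -> q,b ; fractions
    d=np.array(q)-p; c,s=np.cos(np.radians(a)),np.sin(np.radians(a))
    r=np.array([c*d[0]+s*d[1], s*d[0]-c*d[1], -d[2]])/.12
    t=-((b-a))/120
    n=int(max(np.ceil(np.linalg.norm(d)/.05),np.ceil(abs(b-a)/8.59)))
    print(np.round(r,3),round(t,3),'rows',n)
E
python3 - <<'E'
from legs import *
w=[(.137,-.508,.275),(.17,-.41,.38),(.22,-.27,.40),(.28,-.13,.40),(.34,.02,.40),(.39,.16,.37),(.4257,.284,.26)]
a=[6.7+43*i for i in range(7)]; a[6]=265.1
for i in range(6): leg(w[i],a[i],w[i+1],a[i+1])
E
```

```text
[ 0.368 -0.779 -0.875] -0.358 rows 6
[ 1.159 -0.437 -0.167] -0.358 rows 6
[ 1.142  0.554 -0.   ] -0.358 rows 6
[ 0.515  1.244 -0.   ] -0.358 rows 6
[-0.39   1.176  0.25 ] -0.358 rows 6
[-0.91   0.574  0.917] -0.362 rows 6
```

Call:
jog_arm --increments "0.37 -0.78 -0.87 0 0 -0.36; 0.37 -0.78 -0.87 0 0 -0.36; 0.37 -0.78 -0.87 0 0 -0.36; 0.37 -0.78 -0.87 0 0 -0.36; 0.37 -0.78 -0.87 0 0 -0.36; 0.37 -0.78 -0.87 0 0 -0.36"

```text
clock: 0.9
tool_pos: [0.1702, -0.4084, 0.3797]
tool_rot: [0.906, 0.422, -0.0, 0.0]
force: [-0.8, 0.3, -0.3]
gripper_width: 1.001
grasp_force: 0.0
```

Call:
jog_arm --increments "1 -0.38 -0.17 0 0 -0.36; 1 -0.38 -0.17 0 0 -0.36; 1 -0.38 -0.17 0 0 -0.36; 1 -0.38 -0.17 0 0 -0.36; 1 -0.38 -0.17 0 0 -0.36; 1 -0.38 -0.17 0 0 -0.36"

```text
clock: 1.5
tool_pos: [0.2124, -0.2872, 0.3997]
tool_rot: [0.688, 0.725, 0.0, -0.0]
force: [0.0, 0.3, 1.2]
gripper_width: 1.002
grasp_force: 0.0
```

Call:
jog_arm --increments "1 0.49 0 0 0 -0.36; 1 0.49 0 0 0 -0.36; 1 0.49 0 0 0 -0.36; 1 0.49 0 0 0 -0.36; 1 0.49 0 0 0 -0.36; 1 0.49 0 0 0 -0.36"

```text
clock: 2.1
tool_pos: [0.2647, -0.1643, 0.3997]
tool_rot: [0.374, 0.928, 0.0, -0.0]
force: [-0.6, -0.7, 0.2]
gripper_width: 1.0
grasp_force: 0.0
```

Call:
jog_arm --increments "0.41 1 0 0 0 -0.36; 0.41 1 0 0 0 -0.36; 0.41 1 0 0 0 -0.36; 0.41 1 0 0 0 -0.36; 0.41 1 0 0 0 -0.36; 0.41 1 0 0 0 -0.36"

```text
clock: 2.7
tool_pos: [0.312, -0.0438, 0.3998]
tool_rot: [0.007, 1.0, 0.0, -0.0]
force: [0.8, -0.5, -0.2]
gripper_width: 1.001
grasp_force: 0.0
```

Call:
jog_arm --increments "-0.39 1 0 0 0 -0.36; -0.39 1 0 0 0 -0.36; -0.39 1 0 0 0 -0.36; -0.39 1 0 0 0 -0.36; -0.39 1 0 0 0 -0.36; -0.39 1 0 0 0 -0.36"

```text
clock: 3.3
tool_pos: [0.3599, 0.0756, 0.3998]
tool_rot: [-0.361, 0.933, 0.0, -0.0]
force: [0.3, -0.5, 0.1]
gripper_width: 0.999
grasp_force: 0.0
```

```bash
cat >> legs.py <<'E'
def now():
    from station import ctrl
    from scipy.spatial.transform import Rotation as R
    s=ctrl.sense(); m=R.from_quat(s['tool_rot']).as_matrix(); a=np.degrees(np.arctan2(m[1,0],m[0,0]))%360
    print('t',round(s['clock'],2),s['tool_pos'].round(4),'yaw',a.round(2),'tilt',m[:2,2].round(4),'j',s['joints'].round(2),'F',s['force'].round(1),s['gripper_width'],s['grasp_force']); return s['tool_pos'],a
E
python3 -c "
from legs import *
p,a=now(); leg(p,a,(.4257,.284,.25),265.1)"
```

```text
t 3.3 [0.3599 0.0756 0.3998] yaw 222.32 tilt [-0.0009 -0.0002] j [ 0.21 -0.03 -0.07  1.54  0.   -0.53] F [ 0.3 -0.5  0.1] 0.9991190152477892 0.0
[-1.574  0.915  1.248] -0.357 rows 6
```

Call:
jog_arm --increments "-0.787 0.458 0.624 0 0 0; -0.787 0.458 0.624 0 0 0; -0.787 0.458 0.624 0 0 0"

```text
clock: 3.6
tool_pos: [0.3922, 0.1813, 0.3234]
tool_rot: [-0.36, 0.933, 0.0, -0.0]
force: [0.6, -0.8, 0.2]
gripper_width: 0.998
grasp_force: 0.0
```

Call:
jog_arm --increments "-0.787 0.458 0.624 0 0 -0.357; -0.787 0.458 0.624 0 0 -0.357; -0.787 0.458 0.624 0 0 -0.357; -0.787 0.458 0.624 0 0 -0.357; -0.787 0.458 0.624 0 0 -0.357; -0.787 0.458 0.624 0 0 -0.357; -0.787 0.458 0.624 0 0 -0.357"

```text
clock: 4.3
tool_pos: [0.4242, 0.2842, 0.2503]
tool_rot: [-0.676, 0.737, 0.0, -0.0]
force: [0.2, -0.2, -0.6]
gripper_width: 1.002
grasp_force: 0.0
```

```bash
python3 -c "
from h import *
from legs import *
p,a=now(); c=shot('wrist','w1'); P=cloud(c); hsv=cv2.cvtColor(c['pixels'],cv2.COLOR_RGB2HSV)
m=(hsv[...,0]<16)&(hsv[...,1]>170)&(hsv[...,2]>90)&(P[...,2]>.003)&(c['depth']>0)
k,l,s,ce=cv2.connectedComponentsWithStats(m.astype(np.uint8)); i=1+s[1:,4].argmax(); q=P[l==i]; print(s[i],c['origin'])
print(np.round(cv2.boxPoints(cv2.minAreaRect(q[:,:2].astype(np.float32))),4).tolist())
leg(p,a,(.4257,.284,.012),265.1)
"
```

```text
t 4.3 [0.4242 0.2842 0.2503] yaw 265.07 tilt [-0.0001 -0.0001] j [ 0.59  0.23 -0.15  1.19  0.   -0.89] F [ 0.2 -0.2 -0.6] 1.0017455524878176 0.0
[ 297  189   39  139 4969] [0.41915853 0.21877827 0.38373307]
[[0.40470001101493835, 0.2653999924659729], [0.44429999589920044, 0.26179999113082886], [0.45969998836517334, 0.42989999055862427], [0.42010000348091125, 0.4334999918937683]]
[ 1.000e-03 -1.200e-02  1.986e+00] -0.0 rows 5
```

View pics/w1.png

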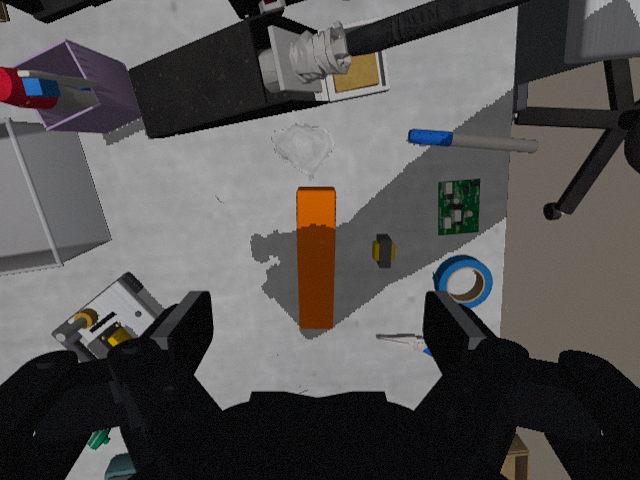

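The wrist view shows the wedge from heel (316,188) to toe (316,328), lined up with the jaws, and the lookalike transformer clear of the path at (384,250). Descending now.

Call:
jog_arm --increments "0.014 -0.016 1 0 0 0; 0.014 -0.016 1 0 0 0; 0.014 -0.016 1 0 0 0; 0.014 -0.016 1 0 0 0" --jaw 75

```text
clock: 4.75
tool_pos: [0.4234, 0.2808, 0.1274]
tool_rot: [-0.678, 0.736, 0.001, -0.003]
force: [-0.3, -0.9, 0.3]
gripper_width: 0.75
grasp_force: 0.0
```

Call:
jog_arm --increments "0 0 0.3 0 0 0; 0 0 0.6 0 0 0; 0 0 0.85 0 0 0; 0 0 0.975 0 0 0; 0 0 0.975 0 0 0"

```text
clock: 5.25
tool_pos: [0.4256, 0.2826, 0.013]
tool_rot: [-0.678, 0.735, 0.0, -0.001]
force: [-0.0, -0.8, -0.4]
gripper_width: 0.753
grasp_force: 0.0
```

Call:
jog_arm --increments "0 0 0 0 0 0; 0 0 0 0 0 0; 0 0 0 0 0 0; 0 0 0 0 0 0; 0 0 0 0 0 0; 0 0 0 0 0 0; 0 0 0 0 0 0; 0 0 0 0 0 0" --jaw 0 --squeeze 70

```text
clock: 6.05
tool_pos: [0.4277, 0.2841, 0.0156]
tool_rot: [-0.679, 0.734, -0.0, 0.002]
force: [-0.4, 0.1, 5.9]
gripper_width: 0.455
grasp_force: 71.6
```

```bash
python3 -c "
from legs import *
now()"
```

```text
t 6.05 [0.4277 0.2841 0.0156] yaw 265.51 tilt [0.004  0.0026] j [ 0.59  0.44 -0.52  0.6  -0.   -0.91] F [-0.4  0.1  5.9] 0.4549826421117356 71.63608074188232
```

Call:
jog_arm --increments "0 0 -0.08 0 0 0; 0 0 -0.15 0 0 0; 0 0 -0.15 0 0 0"

```text
clock: 6.35
tool_pos: [0.4267, 0.2836, 0.033]
tool_rot: [-0.679, 0.734, -0.0, 0.001]
force: [0.5, 0.7, -1.8]
gripper_width: 0.456
grasp_force: 70.6
```

```bash
python3 -c "
from legs import *
p,a=now(); leg((.426,.2825,.031),265.1,(.4537,.2868,.031),211.4)"
```

```text
t 6.35 [0.4267 0.2836 0.033 ] yaw 265.55 tilt [0.0024 0.0016] j [ 0.59  0.42 -0.5   0.65  0.   -0.91] F [ 0.5  0.7 -1.8] 0.4559418919160314 70.64884185791016
[-0.055 -0.227 -0.   ] 0.448 rows 7
```

Call:
jog_arm --increments "-0.01 -0.03 0 0 0 0.064; -0.02 -0.06 0 0 0 0.128; -0.03 -0.1 0 0 0 0.192; -0.04 -0.13 0 0 0 0.256; -0.05 -0.16 0 0 0 0.32; -0.05 -0.2 0 0 0 0.384; -0.055 -0.227 0 0 0 0.448; -0.055 -0.227 0 0 0 0.448; -0.055 -0.227 0 0 0 0.448"

```text
clock: 7.25
tool_pos: [0.4531, 0.2873, 0.0312]
tool_rot: [-0.275, 0.961, -0.0, -0.0]
force: [0.1, -0.1, -1.7]
gripper_width: 0.446
grasp_force: 70.7
```

```bash
python3 -c "
from h import *
from legs import *
now(); shot('wrist','w2');c=shot('top','t2');P=cloud(c);hsv=cv2.cvtColor(c['pixels'],cv2.COLOR_RGB2HSV)
im=cv2.imread('pics/w2.png');t=cv2.imread('pics/t2.png')
cv2.imwrite('pics/v2.png',np.hstack([cv2.resize(t[130:310,240:400],(533,600),interpolation=2)]))
"
```

```text
t 7.25 [0.4531 0.2873 0.0312] yaw 211.95 tilt [-0.0006 -0.0002] j [ 0.56  0.45 -0.44  0.67  0.    0.01] F [ 0.1 -0.1 -1.7] 0.44636635244706824 70.71767091751099
```

View pics/w2.png

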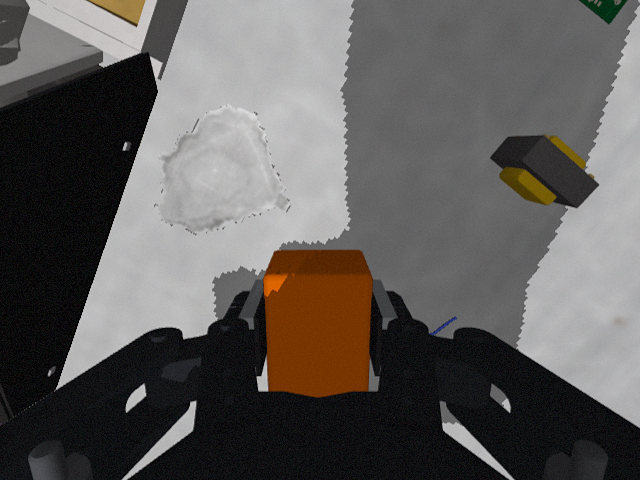

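View pics/v2.png

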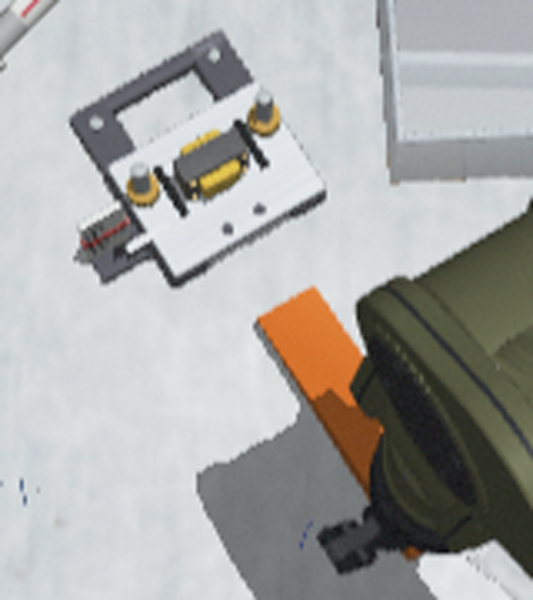

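The wrist view shows the heel gripped squarely at (318,320). The top crop shows the wedge's toe mid at (286,306) facing the mouth, and the foot screws at (228,229) and (259,209). Next I'll compute the fine alignment.

Run:
```python
from h import *
from legs import *
c=load('t2'); k=160/533; f=lambda u,v,z: ray(c,240+u*k-.35,130+v*k-.35,z)[:2]@[1,1j]
A=f(228,229,.03);B=f(259,209,.03);L=f(177,280,.03);Rr=f(326,192,.03)
b1=f(112,162,.03);b2=f(262,83,.03)
for n,(p,q) in dict(screws=(B,A),front=(Rr,L),rear=(b2,b1),left=(L,b1),right=(Rr,b2)).items(): print(n,abs(q-p),np.degrees(np.angle((q-p)))-(90 if n in('screws','front','rear') else 0))
P=cloud(c);hsv=cv2.cvtColor(c['pixels'],cv2.COLOR_RGB2HSV)
m=(hsv[...,0]<16)&(hsv[...,1]>170)&(hsv[...,2]>60);m[:210]=0;m[:,:310]=0
q=(P[m]);print(m.sum(),q.min(0),q.max(0));q=q[q[:,2]>.01]
t1=f(258,321,.0225);t2=f(315,289,.0225);tm=(t1+t2)/2;print('toe',tm,abs(t1-t2),np.degrees(np.angle(t1-t2))-90)
for th in(30.5,31.4,32.3):
  e=np.exp(-1j*np.radians(th)); print(th,'toe rel feet',(tm-(A+B)/2)*e*1000,'rel front mid',(tm-(L+Rr)/2)*e*1000,'tcp rel feet',((.4531+.2873j)-(A+B)/2)*e*1000)
# long left edge of wedge
r=cv2.minAreaRect(q[:,:2].astype(np.float32));print(r,cv2.boxPoints(r))
print('feet',(A+B)/2)
```

```text
screws 0.022149446782997503 34.88161627540197
front 0.10356742733500919 32.51492051893409
rear 0.10245364240976541 30.141845086250683
left 0.08241259128641781 29.436200199840975
right 0.07811801456360978 30.149188237844267
905 [0.32414694 0.2917741  0.01534488] [0.58629504 0.38058545 1.05065515]
toe (0.5763659370791465+0.3655618592600458j) 0.03910098407314837 30.958278696447096
30.5 toe rel feet (-56.60092320393192+2.7375570594725396j) rel front mid (-45.185260705433045+2.0018793582045786j) tcp rel feet (-202.53134501157956-2.132951115386403j)
31.4 toe rel feet (-56.55094081110819+3.626267994757959j) rel front mid (-45.148242157654984+2.711371619033724j) tcp rel feet (-202.5398621621395+1.0485361231861723j)
32.3 toe rel feet (-56.487005319829194+4.514084202676672j) rel front mid (-45.10008395669218+3.420194889486989j) tcp rel feet (-202.49840563237996+4.229764651159873j)
((0.4553602337837219, 0.3359659016132355), (0.2619956135749817, 0.08812130242586136), 0.28225451707839966) [[0.324147   0.37938067]
 [0.3245811  0.29126045]
 [0.5865735  0.29255113]
 [0.5861394  0.38067135]]
feet (0.6265243582480419+0.39193024017421985j)
```

Call:
jog_arm --increments "0 -0.02 0.06 0 0 0; 0 -0.02 0.133 0 0 0; 0 -0.02 0.133 0 0 0; 0 -0.02 0.133 0 0 0"

```text
clock: 7.75
tool_pos: [0.4549, 0.2854, 0.0152]
tool_rot: [-0.274, 0.962, -0.0, 0.0]
force: [0.7, 0.0, 1.5]
gripper_width: 0.454
grasp_force: 72.2
```

Call:
jog_arm --increments "-0.08 0 0 0 0 0; -0.16 0 0 0 0 0; -0.24 0 0 0 0 0; -0.32 0 0 0 0 0; -0.4 0 0 0 0 0; -0.48 0 0 0 0 0; -0.55 0 0 0 0 0; -0.6 0 0 0 0 0; -0.65 0 0 0 0 0; -0.65 0 0 0 0 0"

```text
clock: 8.75
tool_pos: [0.5223, 0.3273, 0.0152]
tool_rot: [-0.274, 0.962, 0.0, 0.001]
force: [0.8, 0.0, -0.1]
gripper_width: 0.455
grasp_force: 72.0
```

Run:
```python
from h import *
from legs import *
p,a=now()
e=np.exp(-1j*np.radians(31.2)); print('tcp rel feet',((p[0]+1j*p[1])-(.6265+.3919j))*e*1000)
shot('top','t3'); t=cv2.imread('pics/t3.png'); t=cv2.resize(t[140:240,250:350],(500,500),interpolation=2)
# scene: red band height by plane intersection
c=load('scene0'); f=240/np.tan(np.radians(float(c['vfov']))/2); Rm=R.from_quat(c['orientation']).as_matrix()
n=np.array([np.cos(np.radians(31.2)),np.sin(np.radians(31.2)),0]); l=np.array([-n[1],n[0],0]); O=np.array([.6547,.409,0])
im=c['pixels'].astype(float)
for u in range(212,234):
    row=[]
    for v in range(240,300):
        d=Rm@[(u-c['cx'])/f,(v-c['cy'])/f,1]; X=c['origin']+d*(((O-.002*n-c['origin'])@n)/(d@n)); row.append((v,X[2]*1000,(X-O)@l*1000,*im[v,u]))
    row=np.array(row); red=np.clip(row[:,3]-row[:,4:].max(1),0,None); red[red<25]=0
    if red.sum()>0: print(u,(row[red>0,0].min(),row[red>0,0].max()),'z %.1f y %.1f'%tuple((row[:,1:3]*red[:,None]).sum(0)/red.sum()))
def proj(x,y,z): 
    X=Rm.T@(O+x/1000*n+y/1000*l+[0,0,z/1000]-c['origin']); return (X[:2]/X[2]*f+[c['cx'],c['cy']]).round(1)
print('plate corners',[proj(0,y,z) for y in(61,89) for z in(76,0)],'pointer27',proj(-10,75,27),proj(-10,68,27),proj(-10,82,27))
s=c['pixels'][:,:,::-1][230:305,200:260].copy(); s=cv2.resize(s,None,fx=6.6667,fy=6.6667,interpolation=2)
cv2.imwrite('pics/v3.png',t)
```

```text
t 8.75 [0.5223 0.3273 0.0152] yaw 211.8 tilt [0.0014 0.0011] j [ 0.56  0.58 -0.25  0.74  0.    0.  ] F [ 0.8  0.  -0.1] 0.4553330820980423 71.98498964309692
tcp rel feet (-122.62004328776102-1.2407294436843839j)
215 (np.float64(256.0), np.float64(258.0)) z 79.9 y 98.6
216 (np.float64(255.0), np.float64(255.0)) z 80.1 y 93.6
218 (np.float64(273.0), np.float64(276.0)) z 46.0 y 97.6
219 (np.float64(273.0), np.float64(276.0)) z 43.0 y 93.7
220 (np.float64(273.0), np.float64(276.0)) z 40.1 y 89.8
221 (np.float64(272.0), np.float64(276.0)) z 37.8 y 85.6
222 (np.float64(269.0), np.float64(274.0)) z 39.1 y 79.8
223 (np.float64(267.0), np.float64(272.0)) z 39.0 y 74.6
224 (np.float64(244.0), np.float64(270.0)) z 42.4 y 67.9
225 (np.float64(254.0), np.float64(268.0)) z 43.8 y 62.0
226 (np.float64(256.0), np.float64(265.0)) z 41.7 y 57.4
plate corners [array([221.5, 244.8]), array([227.1, 283.2]), array([216. , 255.3]), array([222. , 294.1])] pointer27 [228.7 275.8] [230.  273.1] [227.4 278.6]
```

View pics/v3.png

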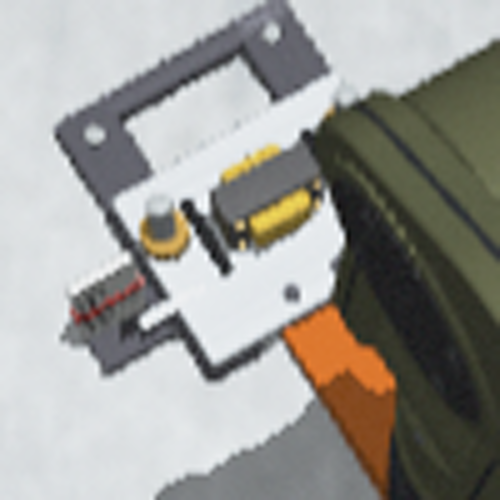

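The top crop shows the wedge in line under the carrier's front edge at (320,325), with one foot screw visible at (292,292).

Call:
jog_arm --increments "-0.03 0 0 0 0 0; -0.06 0 0 0 0 0; -0.09 0 0 0 0 0; -0.12 0 0 0 0 0; -0.15 0 0 0 0 0; -0.18 0 0 0 0 0; -0.21 0 0 0 0 0; -0.24 0 0 0 0 0; -0.27 0 0 0 0 0; -0.3 0 0 0 0 0; -0.33 0 0 0 0 0; -0.36 0 0 0 0 0; -0.39 0 0 0 0 0; -0.42 0 0 0 0 0; -0.45 0 0 0 0 0; -0.45 0 0 0 0 0; -0.45 0 0 0 0 0; -0.45 0 0 0 0 0"

```text
clock: 10.6
tool_pos: [0.565, 0.3537, 0.0152]
tool_rot: [-0.274, 0.962, -0.001, -0.002]
force: [-4.9, -2.1, 4.1]
gripper_width: 0.455
grasp_force: 72.4
```

Run:
```python
from h import *
from legs import *
p,a=now()
e=np.exp(-1j*np.radians(31.2)); print('tcp rel feet',((p[0]+1j*p[1])-(.6265+.3919j))*e*1000)
c=shot('scene','s4'); c0=load('scene0')
P,P0=cloud(c),cloud(c0)
L=((P0[...,:2]@[1,1j])-(.6547+.409j))*e
g=(abs(L.real)<.03)&(L.imag>-.045)&(L.imag<.045)&(abs(P0[...,2]-.03)<.006)
L1=((P[...,:2]@[1,1j])-(.6547+.409j))*e
g1=(abs(L1.real)<.03)&(L1.imag>-.045)&(L1.imag<.045)&(abs(P[...,2]-.042)<.007)
print('plate z before/after',np.median(P0[g][:,2]),np.median(P[g1][:,2]),g.sum(),g1.sum())
a0=cv2.resize(c0['pixels'][236:306,204:244,::-1],(400,600),interpolation=2);b=cv2.resize(c['pixels'][236:306,204:244,::-1],(400,600),interpolation=2)
cv2.imwrite('pics/v4.png',np.hstack([a0,b]))
```

```text
t 10.6 [0.565  0.3537 0.0152] yaw 211.79 tilt [-0.0034 -0.0024] j [ 0.56  0.65 -0.1   0.82 -0.    0.  ] F [-4.9 -2.1  4.1] 0.45484071714279184 72.43983149528503
tcp rel feet (-72.3638507716695-0.8234830938622719j)
plate z before/after 0.028763601883910805 0.03907985742289721 569 609
```

View pics/v4.png

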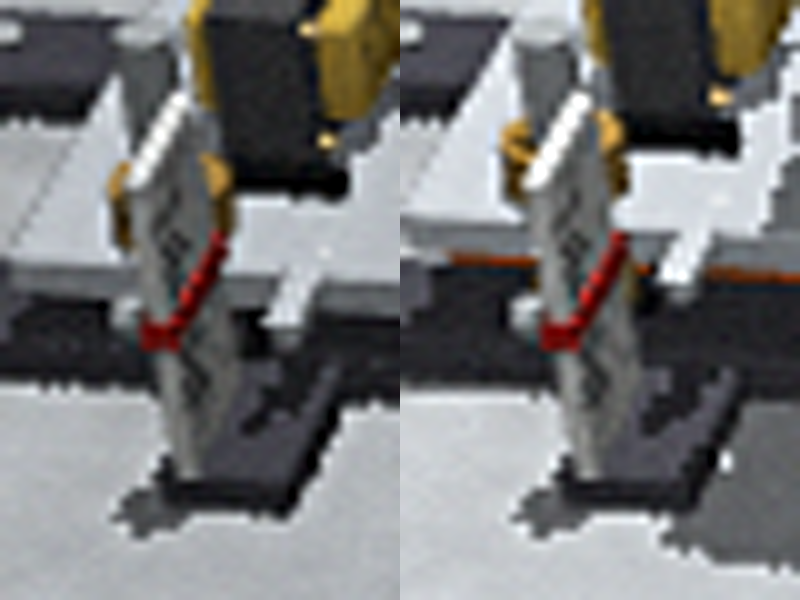

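The crops show the band unmoved at about (185,300) and the carrier about 10 mm up with the transformer standing on it. The scene view is too oblique to compare the pointer with the band, so I'll let go of the wedge and look at the gauge from the front with the wrist camera.

Call:
jog_arm --increments "0 0 0 0 0 0; 0 0 0 0 0 0; 0 0 0 0 0 0; 0 0 0 0 0 0" --jaw 75

```text
clock: 11.05
tool_pos: [0.5673, 0.3552, 0.0155]
tool_rot: [-0.274, 0.962, 0.0, 0.0]
force: [0.1, -0.5, -0.5]
gripper_width: 0.752
grasp_force: 0.0
```

Call:
jog_arm --increments "0 0 -0.1 0 0 0; 0 0 -0.4 0 0 0; 0 0 -0.7 0 0 0; 0 0 -0.875 0 0 0"

```text
clock: 11.45
tool_pos: [0.5684, 0.3559, 0.1246]
tool_rot: [-0.274, 0.962, 0.001, 0.002]
force: [0.2, -0.7, 0.1]
gripper_width: 0.752
grasp_force: 0.0
```

Call:
jog_arm --increments "-0.1 0.15 0 0 -0.07 0; -0.2 0.3 0 0 -0.14 0; -0.3 0.4 0 0 -0.2 0; -0.42 0.5 0 0 -0.27 0; -0.42 0.5 0 0 -0.333 0; -0.42 0.5 0 0 -0.333 0; -0.42 0.5 0 0 -0.333 0; -0.42 0.5 0 0 -0.333 0" --jaw 40

```text
clock: 12.25
tool_pos: [0.5786, 0.4328, 0.1214]
tool_rot: [-0.257, 0.904, 0.094, 0.329]
force: [0.5, -0.5, 0.8]
gripper_width: 0.403
grasp_force: 0.0
```

Run:
```python
from h import *
from legs import *
now(); c=shot('wrist','w5')
f=240/np.tan(np.radians(float(c['vfov']))/2); Rm=R.from_quat(c['orientation']).as_matrix()
t=np.radians(31.2);n=np.array([np.cos(t),np.sin(t),0]); l=np.array([-n[1],n[0],0]); O=np.array([.6547,.409,0])
def proj(x,y,z):
    X=Rm.T@(O+x/1000*n+y/1000*l+[0,0,z/1000]-c['origin']); return (X[:2]/X[2]*f+[c['cx'],c['cy']]).round(1)
print(f,'cam stand',(c['origin']-O)@n,(c['origin']-O)@l,c['origin'][2]);print([proj(0,y,z).tolist() for y in(61,89) for z in(76,40,12)])
h=cv2.cvtColor(c['pixels'],cv2.COLOR_RGB2HSV);m=((h[...,0]<8)|(h[...,0]>172))&(h[...,1]>110)&(h[...,2]>60)
k,L,s,ce=cv2.connectedComponentsWithStats(m.astype(np.uint8));print([(a.tolist(),b.round(1).tolist()) for a,b in zip(s,ce) if a[4]>30][1:])
```

```text
t 12.25 [0.5786 0.4328 0.1214] yaw 211.79 tilt [0.546  0.3386] j [ 0.68  0.35 -0.68 -0.15 -0.08  0.09] F [ 0.5 -0.5  0.8] 0.40279131450248423 0.0
352.24230092939376 cam stand -0.18919412379833536 0.058211516063119945 0.18106863832354728
[[318.8, 274.1], [318.6, 226.8], [318.5, 195.4], [364.6, 274.2], [360.4, 227.0], [357.6, 195.7]]
[([319, 221, 45, 12, 333], [340.9, 225.1]), ([473, 260, 11, 8, 60], [478.0, 263.9]), ([507, 271, 11, 7, 56], [512.0, 274.2]), ([625, 357, 15, 11, 88], [632.5, 362.3])]
```

Run:
```python
from h import *
c=load('w5'); im=c['pixels'][:,:,::-1]
cv2.imwrite('pics/v5.png',cv2.resize(im[180:290,260:400],(763,600),interpolation=2))
```

```text
(no output)
```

View pics/v5.png

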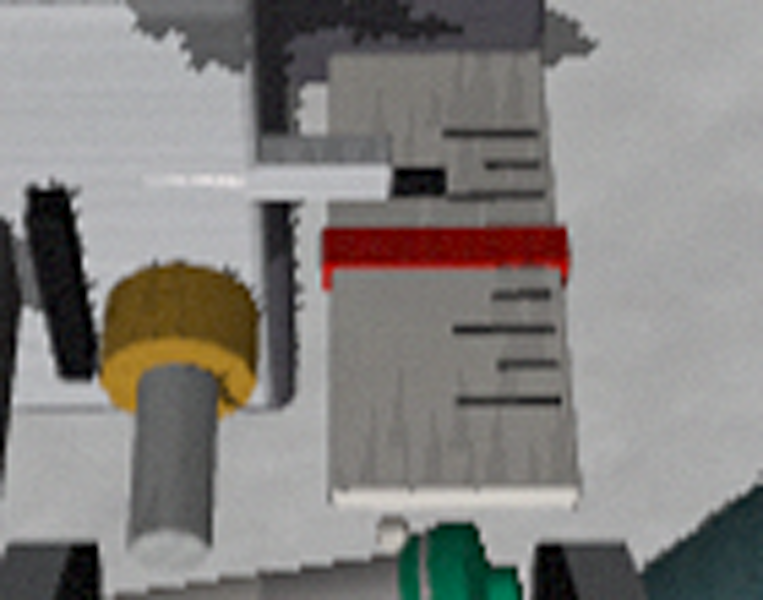

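Turned upside down, the wrist view shows the gauge face on. The band's front face spans crop rows 228–266, the black pointer is at (419,182), and the pointer is still below the band. I'll read both heights from the depth data.

Run:
```python
from h import *
c=load('w5');P=cloud(c);t=np.radians(31.2);n=np.array([np.cos(t),np.sin(t),0]);l=np.array([-n[1],n[0],0]);O=np.array([.6547,.409,0])
for v in range(188,236):
    q=P[v,334:341]; print(v,c['pixels'][v,334:341].mean(0).astype(int),'x %.1f z %.1f'%(np.median((q-O)@n)*1000,np.median(q[:,2])*1000), 'arm x %.1f z %.1f'%(np.median((P[v,318:328]-O)@n)*1000,np.median(P[v,318:328,2])*1000))
g=P[270:274,325:360];print('top edge',[(v,round(float(np.median(P[v,325:360,2]))*1000,1)) for v in range(264,276)])
```

```text
188 [71 69 75] x -4.2 z 8.6 arm x -4.4 z 8.8
189 [87 83 87] x -3.1 z 8.6 arm x -3.1 z 8.6
190 [115 113 110] x -3.7 z 10.0 arm x -2.4 z 9.0
191 [122 122 116] x -3.3 z 10.6 arm x -3.0 z 10.4
192 [125 122 118] x -3.7 z 12.0 arm x -3.0 z 11.4
193 [122 119 116] x -3.4 z 12.7 arm x -2.8 z 12.2
194 [123 121 116] x -3.2 z 13.4 arm x -2.8 z 13.1
195 [122 120 116] x -3.6 z 14.7 arm x -3.0 z 14.2
196 [122 119 115] x -3.1 z 15.2 arm x -2.7 z 14.9
197 [121 117 113] x -3.2 z 16.3 arm x -2.8 z 15.9
198 [120 118 114] x -3.4 z 17.3 arm x -2.6 z 16.7
199 [119 117 112] x -3.5 z 18.4 arm x -3.0 z 17.9
200 [118 116 113] x -3.5 z 19.3 arm x -3.0 z 18.9
201 [118 117 113] x -3.7 z 20.3 arm x -2.9 z 19.7
202 [117 115 112] x -3.2 z 20.8 arm x -2.9 z 20.6
203 [121 119 115] x -3.5 z 21.9 arm x -2.9 z 21.5
204 [123 120 117] x -3.2 z 22.6 arm x -15.9 z 33.5
205 [122 120 116] x -3.1 z 23.5 arm x -16.1 z 34.6
206 [121 118 115] x -3.6 z 24.8 arm x -16.2 z 35.5
207 [122 119 116] x -3.6 z 25.6 arm x -16.5 z 36.5
208 [121 119 114] x -3.4 z 26.4 arm x -16.0 z 37.0
209 [126 122 119] x -3.2 z 27.1 arm x -16.2 z 38.0
210 [
[... 747 characters left out ...]
5] x -4.2 z 41.6 arm x -3.8 z 41.3
226 [103   6   5] x -4.3 z 42.5 arm x -4.1 z 42.4
227 [108   8   5] x -4.2 z 43.2 arm x -3.6 z 42.8
228 [145  25  21] x -3.5 z 43.5 arm x -3.4 z 43.4
229 [147  96  93] x -3.4 z 44.3 arm x -2.5 z 43.6
230 [121 125 121] x -3.7 z 45.2 arm x -2.7 z 44.6
231 [123 121 118] x -3.1 z 45.6 arm x -2.7 z 45.4
232 [125 121 118] x -3.1 z 46.5 arm x -2.8 z 46.3
233 [125 123 119] x -3.4 z 47.4 arm x -2.9 z 47.2
234 [124 122 119] x -3.5 z 48.3 arm x -3.3 z 48.2
235 [124 122 118] x -3.4 z 49.1 arm x -3.0 z 48.9
top edge [(264, 70.7), (265, 71.5), (266, 72.4), (267, 72.9), (268, 73.7), (269, 74.2), (270, 74.6), (271, 74.7), (272, 74.6), (273, -0.5), (274, -0.4), (275, -0.2)]
```

The pointer centre reads about 35.9 mm and the band centre about 40.6 mm in the same depth frame, so the carrier needs another 4.75 mm of rise. That is 19 mm more wedge travel.

Call:
jog_arm --increments "0.08 -0.12 -0.07 0 0.08 0; 0.16 -0.25 -0.135 0 0.16 0; 0.24 -0.37 -0.2 0 0.24 0; 0.322 -0.5 -0.27 0 0.333 0; 0.322 -0.5 -0.27 0 0.333 0; 0.322 -0.5 -0.27 0 0.333 0; 0.322 -0.5 -0.27 0 0.333 0; 0.322 -0.5 -0.27 0 0.333 0" --jaw 75

```text
clock: 13.1
tool_pos: [0.5679, 0.3553, 0.1206]
tool_rot: [-0.274, 0.962, 0.0, 0.001]
force: [0.1, -0.5, -0.5]
gripper_width: 0.751
grasp_force: 0.0
```

```bash
python3 -c "
from legs import *
p,a=now(); leg(p,a,(.567,.3548,.0152),211.6)"
```

```text
t 13.1 [0.5679 0.3553 0.1206] yaw 211.78 tilt [0.0016 0.0011] j [0.56 0.57 0.04 1.04 0.   0.  ] F [ 0.1 -0.5 -0.5] 0.7514083269717367 0.0
[0.009 0.    0.878] 0.001 rows 3
```

Call:
jog_arm --increments "0 0 0.3 0 0 0; 0 0 0.6 0 0 0; 0 0 0.8 0 0 0; 0 0 0.875 0 0 0; 0 0 0.875 0 0 0; 0 0 0.875 0 0 0"

```text
clock: 13.7
tool_pos: [0.5674, 0.3554, 0.017]
tool_rot: [-0.274, 0.962, 0.0, 0.001]
force: [1.5, -0.1, 0.3]
gripper_width: 0.749
grasp_force: 0.0
```

Call:
jog_arm --increments "0 0 0 0 0 0; 0 0 0 0 0 0; 0 0 0 0 0 0; 0 0 0 0 0 0; 0 0 0 0 0 0; 0 0 0 0 0 0" --jaw 0 --squeeze 70

```text
clock: 14.3
tool_pos: [0.5681, 0.3557, 0.0176]
tool_rot: [-0.274, 0.962, 0.0, 0.002]
force: [-1.5, -0.3, 7.0]
gripper_width: 0.449
grasp_force: 72.0
```

Call:
jog_arm --increments "-0.02 0 0 0 0 0; -0.04 0 0 0 0 0; -0.06 0 0 0 0 0; -0.08 0 0 0 0 0; -0.1 0 0 0 0 0; -0.12 0 0 0 0 0; -0.14 0 0 0 0 0; -0.158 0 0 0 0 0; -0.158 0 0 0 0 0; -0.158 0 0 0 0 0; -0.158 0 0 0 0 0"

```text
clock: 15.4
tool_pos: [0.5797, 0.3629, 0.0176]
tool_rot: [-0.274, 0.962, -0.001, -0.003]
force: [-10.2, -6.3, 16.0]
gripper_width: 0.451
grasp_force: 72.9
```

```bash
python3 -c "
from legs import *
p,a=now();print(((p[0]+1j*p[1])-(.6265+.3919j))*np.exp(-1j*np.radians(31.2))*1000)"
```

```text
t 15.4 [0.5797 0.3629 0.0176] yaw 211.8 tilt [-0.0049 -0.003 ] j [ 0.56  0.68 -0.04  0.86  0.    0.  ] F [-10.2  -6.3  16. ] 0.4511966083879244 72.89278149604797
(-55.046291349174844-0.5748215398065498j)
```

Call:
jog_arm --increments "-0.015 0 0 0 0 0; -0.015 0 0 0 0 0; -0.015 0 0 0 0 0"

```text
clock: 15.7
tool_pos: [0.5811, 0.3637, 0.0176]
tool_rot: [-0.274, 0.962, -0.001, -0.003]
force: [-11.1, -7.3, 15.0]
gripper_width: 0.453
grasp_force: 73.0
```

Call:
jog_arm --increments "0 0 0 0 0 0; 0 0 0 0 0 0; 0 0 0 0 0 0; 0 0 0 0 0 0" --jaw 75

```text
clock: 16.1
tool_pos: [0.5848, 0.366, 0.0153]
tool_rot: [-0.274, 0.962, 0.0, 0.0]
force: [-0.0, -0.0, -0.1]
gripper_width: 0.751
grasp_force: 0.0
```

Call:
jog_arm --increments "0 0 -0.1 0 0 0; 0 0 -0.4 0 0 0; 0 0 -0.7 0 0 0; 0 0 -0.855 0 0 0"

```text
clock: 16.5
tool_pos: [0.5862, 0.3669, 0.1225]
tool_rot: [-0.274, 0.962, 0.001, 0.003]
force: [0.4, 0.9, -1.0]
gripper_width: 0.75
grasp_force: 0.0
```

Call:
jog_arm --increments "-0.1 0.15 0 0 -0.07 0; -0.2 0.3 0 0 -0.14 0; -0.27 0.4 0 0 -0.2 0; -0.27 0.5 0 0 -0.27 0; -0.27 0.5 0 0 -0.333 0; -0.27 0.5 0 0 -0.333 0; -0.27 0.5 0 0 -0.333 0; -0.27 0.5 0 0 -0.333 0" --jaw 40

```text
clock: 17.3
tool_pos: [0.5807, 0.4342, 0.1187]
tool_rot: [-0.257, 0.904, 0.094, 0.328]
force: [0.1, 0.0, -0.1]
gripper_width: 0.398
grasp_force: 0.0
```

```bash
cat > m.py <<'E'
from h import *
from legs import *
import sys
now(); c=shot('wrist',sys.argv[1]);P=cloud(c);t=np.radians(31.2);n=np.array([np.cos(t),np.sin(t),0]);l=np.array([-n[1],n[0],0]);O=np.array([.6547,.409,0])
X=(P-O)@n*1000;Y=(P-O)@l*1000;Z=P[...,2]*1000;px=c['pixels'].astype(int)
reg=(Y>58)&(Y<95)&(abs(X)<25)&(Z>15)&(Z<80)
red=reg&(px[...,0]>80)&(px[...,1]<40); print('red rows',np.argwhere(red)[:,0].min(),np.argwhere(red)[:,0].max(),'z',np.percentile(Z[red],[1,50,99]),'x',np.median(X[red]))
bl=reg&(px.max(-1)<45)&(X<-6); print('pointer',bl.sum(),np.argwhere(bl).mean(0),'z',np.percentile(Z[bl],[2,25,50,75,98]),'x',np.percentile(X[bl],[2,98]),'y',np.percentile(Y[bl],[2,98]))
print('plate top',np.percentile(Z[reg],99.5))
E
python3 m.py w6
python3 - <<'E'
from h import *
c=load('w5')
E
```

```text
t 17.3 [0.5807 0.4342 0.1187] yaw 211.8 tilt [0.5455 0.3382] j [ 0.68  0.35 -0.67 -0.15 -0.08  0.09] F [ 0.1  0.  -0.1] 0.3984189414020245 0.0
red rows 222 232 z [38.02827661 41.49955688 44.10955032] x -4.194213772467499
pointer 39 [218.30769231 336.92307692] z [39.50722912 40.2598799  40.74879926 41.02225563 41.45999834] x [-12.68514614  -8.76935096] y [69.87254642 75.01468456]
plate top 75.01473988543997
```

Run:
```python
from h import *
t=np.radians(31.2);n=np.array([np.cos(t),np.sin(t),0]);O=np.array([.6547,.409,0])
for w,rg in(('w5',range(209,217)),('w6',range(213,236))):
  c=load(w);P=cloud(c)
  for v in rg: q=P[v,334:340]; print(w,v,c['pixels'][v,334:340].mean(0).astype(int),'x %.1f z %.2f'%(np.mean((q-O)@n)*1000,q[:,2].mean()*1000),'right: ',c['pixels'][v,346:358].mean(0).astype(int),round(float(P[v,346:358,2].mean())*1000,2))
```

```text
w5 209 [127 123 119] x -3.2 z 27.12 right:  [88 86 84] 27.54
w5 210 [90 88 86] x -12.6 z 35.71 right:  [68 67 65] 28.09
w5 211 [3 1 5] x -12.6 z 36.53 right:  [107 104 102] 29.13
w5 212 [15 16 20] x -11.8 z 36.71 right:  [115 113 109] 30.0
w5 213 [21 19 23] x -10.8 z 36.78 right:  [115 113 110] 43.34
w5 214 [18 18 18] x -9.9 z 36.90 right:  [102 100  98] 31.64
w5 215 [27 27 31] x -8.8 z 36.83 right:  [60 57 57] 32.91
w5 216 [94 91 87] x -3.4 z 33.37 right:  [73 72 70] 33.44
w6 213 [122 120 116] x -3.2 z 29.99 right:  [115 113 110] 30.23
w6 214 [123 120 118] x -3.5 z 31.04 right:  [118 116 112] 31.32
w6 215 [100  98  95] x -3.4 z 31.86 right:  [101  98  95] 31.79
w6 216 [44 43 43] x -12.2 z 39.67 right:  [44 43 43] 33.34
w6 217 [13 10 11] x -12.0 z 40.33 right:  [83 81 80] 33.47
w6 218 [18 17 18] x -11.9 z 41.04 right:  [120 118 114] 34.43
w6 219 [16 17 17] x -10.7 z 40.88 right:  [118 116 113] 35.06
w6 220 [19 20 22] x -9.5 z 40.81 right:  [119 117 113] 35.91
w6 221 [46 47 49] x -3.4 z 36.88 right:  [102  99  96] 36.93
w6 222 [92 44 44] x -4.5 z 38.50 right:  [96 48 46] 38.41
w6 223 [110   8   3] x -4.1 z 39.04 right:  [109   4   2] 39.39
w6 224 [104   3   1] x -3.9 z 39.70 right:  [106   5   2] 40.17
w6 225 [105   2   1] x -4.2 z 40.79 right:  [107   7   4] 40.97
w6 226 [105   7   3] x -4.3 z 41.64 right:  [106   5   2] 41.7
w6 227 [104  11   7] x -4.4 z 42.53 right:  [104   5   4] 42.36
w6 228 [108   4   1] x -4.2 z 43.21 right:  [117   8   3] 43.32
w6 229 [147  26  18] x -4.0 z 43.81 right:  [132  24  20] 43.51
w6 230 [149  98  93] x -3.5 z 44.23 right:  [128  96  92] 55.57
w6 231 [124 127 123] x -3.4 z 45.00 right:  [120 121 118] 45.08
w6 232 [125 122 119] x -3.6 z 45.93 right:  [120 119 115] 45.89
w6 233 [125 123 120] x -3.2 z 46.42 right:  [123 122 117] 46.61
w6 234 [127 123 121] x -3.7 z 47.60 right:  [103 101  99] 47.6
w6 235 [126 124 119] x -3.2 z 47.99 right:  [81 80 77] 48.23
```

The pointer is still about 0.9 mm low, so the wedge needs about 3.6 mm more travel, net of arm compliance.

Call:
jog_arm --increments "0.05 -0.12 -0.045 0 0.08 0; 0.1 -0.25 -0.09 0 0.16 0; 0.15 -0.37 -0.13 0 0.24 0; 0.207 -0.5 -0.174 0 0.333 0; 0.207 -0.5 -0.174 0 0.333 0; 0.207 -0.5 -0.174 0 0.333 0; 0.207 -0.5 -0.174 0 0.333 0; 0.207 -0.5 -0.174 0 0.333 0" --jaw 75

```text
clock: 18.15
tool_pos: [0.586, 0.3664, 0.1183]
tool_rot: [-0.274, 0.962, 0.0, 0.001]
force: [0.3, -1.1, -0.1]
gripper_width: 0.753
grasp_force: 0.0
```

Call:
jog_arm --increments "0 0 0.3 0 0 0; 0 0 0.6 0 0 0; 0 0 0.8 0 0 0; 0 0 0.85 0 0 0; 0 0 0.85 0 0 0; 0 0 0.85 0 0 0"

```text
clock: 18.75
tool_pos: [0.5852, 0.3664, 0.018]
tool_rot: [-0.274, 0.962, 0.0, 0.001]
force: [0.8, 0.1, 0.2]
gripper_width: 0.75
grasp_force: 0.0
```

Call:
jog_arm --increments "0 0 0 0 0 0; 0 0 0 0 0 0; 0 0 0 0 0 0; 0 0 0 0 0 0; 0 0 0 0 0 0; 0 0 0 0 0 0" --jaw 0

```text
clock: 19.35
tool_pos: [0.5857, 0.3666, 0.0183]
tool_rot: [-0.274, 0.962, 0.0, 0.002]
force: [-1.1, -0.7, 6.2]
gripper_width: 0.451
grasp_force: 72.8
```

Call:
jog_arm --increments "-0.02 0 0 0 0 0; -0.04 0 0 0 0 0; -0.055 0 0 0 0 0; -0.065 0 0 0 0 0; -0.065 0 0 0 0 0; -0.065 0 0 0 0 0"

```text
clock: 19.95
tool_pos: [0.5877, 0.3678, 0.0183]
tool_rot: [-0.274, 0.962, -0.001, -0.003]
force: [-10.7, -7.0, 14.3]
gripper_width: 0.448
grasp_force: 74.0
```

Call:
jog_arm --increments "-0.011 0 0 0 0 0; -0.011 0 0 0 0 0; -0.011 0 0 0 0 0"

```text
clock: 20.25
tool_pos: [0.5887, 0.3684, 0.0183]
tool_rot: [-0.274, 0.962, -0.001, -0.003]
force: [-9.8, -7.3, 15.8]
gripper_width: 0.45
grasp_force: 73.9
```

Call:
jog_arm --increments "0 0 0 0 0 0; 0 0 0 0 0 0; 0 0 0 0 0 0; 0 0 0 0 0 0" --jaw 75

```text
clock: 20.65
tool_pos: [0.5926, 0.3708, 0.016]
tool_rot: [-0.274, 0.962, 0.0, 0.0]
force: [0.8, -0.8, -0.5]
gripper_width: 0.745
grasp_force: 0.0
```

Call:
jog_arm --increments "0 0 -0.1 0 0 0; 0 0 -0.4 0 0 0; 0 0 -0.7 0 0 0; 0 0 -0.855 0 0 0"

```text
clock: 21.05
tool_pos: [0.5939, 0.3717, 0.1231]
tool_rot: [-0.274, 0.962, 0.001, 0.003]
force: [0.7, 0.4, 1.4]
gripper_width: 0.746
grasp_force: 0.0
```

Call:
jog_arm --increments "-0.1 0.15 0 0 -0.07 0; -0.2 0.3 0 0 -0.14 0; -0.21 0.4 0 0 -0.2 0; -0.21 0.5 0 0 -0.27 0; -0.21 0.5 0 0 -0.333 0; -0.21 0.5 0 0 -0.333 0; -0.21 0.5 0 0 -0.333 0; -0.21 0.5 0 0 -0.333 0" --jaw 40

```text
clock: 21.85
tool_pos: [0.5823, 0.4351, 0.1192]
tool_rot: [-0.257, 0.904, 0.094, 0.328]
force: [0.8, 0.5, -0.0]
gripper_width: 0.401
grasp_force: 0.0
```

```bash
python3 m.py w7
python3 - <<'E'
from h import *
t=np.radians(31.2);n=np.array([np.cos(t),np.sin(t),0]);O=np.array([.6547,.409,0])
c=load('w7');P=cloud(c)
for v in range(213,232): q=P[v,334:340]; print(v,c['pixels'][v,334:340].mean(0).astype(int),'x %.1f z %.2f'%(np.mean((q-O)@n)*1000,q[:,2].mean()*1000),'right: ',c['pixels'][v,350:358].mean(0).astype(int),round(float(np.median(P[v,350:358,2]))*1000,2))
E
```

```text
t 21.85 [0.5823 0.4351 0.1192] yaw 211.8 tilt [0.5454 0.3382] j [ 0.67  0.36 -0.67 -0.15 -0.08  0.09] F [ 0.8  0.5 -0. ] 0.4006861666605164 0.0
red rows 220 230 z [38.4206561  41.44729611 44.09411095] x -4.191703313155626
pointer 45 [217.         337.17777778] z [40.72413643 41.19613191 41.78555481 42.01632808 42.56138875] x [-12.89054309  -8.97705283] y [69.77593889 75.03269683]
plate top 75.06217645686631
213 [126 123 120] x -3.3 z 31.99 right:  [87 86 84] 32.21
214 [94 92 89] x -12.1 z 39.95 right:  [44 44 43] 32.86
215 [23 21 21] x -12.4 z 41.03 right:  [95 93 90] 34.16
216 [17 16 18] x -12.4 z 41.83 right:  [118 115 112] 34.98
217 [23 26 25] x -40.5 z 64.82 right:  [116 114 111] 35.64
218 [19 17 18] x -10.5 z 41.88 right:  [116 116 112] 36.31
219 [18 24 24] x -9.4 z 41.84 right:  [101  89  87] 37.93
220 [60 12 13] x -4.0 z 38.44 right:  [95 25 22] 38.73
221 [97  7  3] x -4.2 z 39.42 right:  [107   6   3] 39.39
222 [109   9   6] x -4.2 z 40.25 right:  [107   4   3] 40.22
223 [108   9   9] x -3.9 z 40.78 right:  [108   9   5] 41.15
224 [106  12   5] x -3.7 z 41.47 right:  [107  10   7] 41.75
225 [101   5   1] x -3.7 z 42.29 right:  [103   4   2] 42.69
226 [144  10   4] x -3.9 z 43.24 right:  [139   6   1] 43.51
227 [164  52  45] x -3.6 z 43.81 right:  [142  68  64] 43.56
228 [140 104 100] x -3.3 z 44.38 right:  [117 109 105] 44.59
229 [124 125 122] x -2.7 z 44.73 right:  [120 121 117] 45.42
230 [125 124 121] x -3.3 z 45.97 right:  [119 117 114] 45.87
231 [126 123 120] x -3.3 z 46.80 right:  [110 108 106] 46.64
```

The pointer centre (40.85) now matches the band centre (about 40.8). Backing away upward, then a final check.

Call:
jog_arm --increments "-0.17 0 -0.2 0 0 0; -0.33 0 -0.4 0 0 0; -0.5 0 -0.6 0 0 0; -0.5 0 -0.6 0 0 0; -0.5 0 -0.6 0 0 0"

```text
clock: 22.4
tool_pos: [0.584, 0.4361, 0.216]
tool_rot: [-0.257, 0.903, 0.094, 0.331]
force: [0.2, -0.3, -0.7]
gripper_width: 0.405
grasp_force: 0.0
```

Run:
```python
from h import *
c=shot('scene','s8');c0=load('scene0');P=cloud(c);t=np.radians(31.2);n=np.array([np.cos(t),np.sin(t),0]);l=np.array([-n[1],n[0],0]);O=np.array([.6547,.409,0])
X=(P-O)@n;Y=(P-O)@l;tr=(abs(X)<.02)&(abs(Y)<.02)&(P[...,2]>.06)&(P[...,2]<.1)
print('transformer top',tr.sum(),np.percentile(P[tr][:,2],[50,95]))
h=cv2.cvtColor(c['pixels'],cv2.COLOR_RGB2HSV);m=(h[...,0]<16)&(h[...,1]>170)&(h[...,2]>60)&(X<-.05)&(X>-.2)&(abs(Y)<.04)
q=P[m];print('wedge z',np.percentile(q[:,2],[50,95]),'heel top tilt',np.polyfit(X[m&(P[...,2]>.031)],P[m&(P[...,2]>.031)][:,2],1))
ms=(h[...,0]<16)&(h[...,1]>170)&(P[...,0]<.53)&(P[...,1]>.5)&(P[...,2]>.03)&(P[...,0]>.43);print('spool',P[ms].mean(0))
print(ctrl.sense()['clock'],ctrl.close_job())
```

```text
transformer top 270 [0.07543185 0.0805786 ]
wedge z [0.02981889 0.03260313] heel top tilt [0.0009227  0.03203554]
spool [0.48481767 0.56795492 0.04407497]
the job is handed in; nothing more can be done
22.45 None
```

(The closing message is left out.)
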